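# Index the fraction collector's carousel to the open vial

### The arm

A 6-joint arm with a two-finger parallel gripper is mounted at the origin on the work surface. World frame = base frame: x ahead of the robot, y to its left, z up, the work surface at z = 0. Lengths are in m, angles in rad, forces in N, time in s.
With the tool pointing down it reaches from about 0.35 to 0.975 m from the base axis. Payload 4.9 kg.
Tool frame: the origin (TCP) lies at the very end of the fingers, on their centre line; the grasp point (between the pads) lies 19 mm behind it; z points along the fingers, y is the line along which they close (so a half turn about z gives the same grasp; the last joint's range is limited). The gripper opens to 85 mm and grips with 20 to 120 N. Pads are 22 mm wide; open, the fingers measure 114 mm over their backs; the gripper's body (76 mm by 85 mm) begins 54 mm behind the grasp point. The pads swing forward as they close: fully open they stand 13 mm farther back than shut.
Start: joints at [-1.316, 0.053, 1.613, -0, 1.476, -0.119], TCP at [0.228, -0.582, 0.231] pointing down, gripper open.
Joint ranges: [-3.01, 3.01], [-1.01, 2.22], [0.06, 2.58], [-1.02, 4.17], [0.09, 2.62], [-3.14, 3.14]. Speed limits (rad/s): [2.57, 2.57, 3.14, 3.14, 3.14, 3.14].

### API

Orientations are given as a unit quaternion [w, x, y, z].
In Python, from plant import state, optics, ticket, nets gives the robot as it stands. The module is installed in compiled form; this text tells all that it offers.
- The arm moves only by the shell command python3 -m inch 'ROWS' [OPENING]. ROWS is JSON, a list of rows, each an object of numbers: "dx", "dy", "dz": the shift along the tool's x, y, z as a fraction of full scale; "rx", "ry", "rz": the turn, a rotation vector about the tool's x, y, z as a fraction of full scale. In form: [{"dx": .., "dy": .., "dz": .., "rx": .., "ry": .., "rz": ..}, ...]. A call has 1 to 5 rows; each row is the pose to reach, as a shift and turn from the pose commanded when the call began, along the tool's axes at that moment; what a row does not reach only later rows make up. Full scale, the value 1, is 0.8 m for a shift and 1.5 rad for a turn. A row lasts 1/10 s, in which the tool goes at most 50 mm and 8.59 degrees, less where a joint would pass 70% of its speed; a pose out of reach is approached as far as the arm can. A call with a number of a shift or a turn outside -1 to 1 is refused whole. A call with a gripper value outside its range is refused whole. OPENING is the opening, from -1 (shut) to 1 (fully open), set as the call begins (- or left out, the last holds). The fingers move at their own pace and stop on an object; the grip force is fixed at half the most. Time passes only in rows, so rows that repeat a pose let the fingers close. It gives the time, the measured TCP pose, the force, the opening and the grip force at its end, in the units of the state.
- state(): the state, without advancing time (a new reading comes with each control period).
- optics.grab_frame(name): name is "scene" or "top" or "wrist"; returns the picture (420x560x3 uint8, red, green, blue); there is no depth.
- optics.camera_info(name): a dict with "fx", "fy", "cx", "cy" (pixels), "k1" (the pictures are not rectified: a ray, as slopes to the right and down, at radius r is drawn at 1 + k1 r^2 times it, then the intrinsics apply), "R" (3x3) and "t" (3): a world point X has camera coordinates R X + t. Camera axes: x right, y down, z forward; pixel columns grow to the right and rows downward; lengths in m; the calibration is good to about 2 mm. A picture is of the moment at which its call begins: read the wrist's pose just before it. camera_info takes no time and is no camera call; for the wrist camera it gives the pose at the moment of the call.
- ticket.job_done(): hands the job in; it is judged then, once.
Trained networks look in the newest picture that a camera, given by its name, has taken for a name from the list of things; names that differ only in an ending like _2 or _b are one class to them, and where a whole thing is asked for, a point or a joint stands for the part that bears it (a point fixed in the world has none). Each returns a list of dicts, best first, with "confidence" (0 to 1); they miss things now and then, are a little off and sometimes report something else, mostly with a low value. They report only what shows in the picture. A call takes as long as a camera call.
- nets.boxes_of(camera, name): "bbox" ([centre column, centre row, width, height] in pixels, round what is visible of it).
- nets.outline_of(camera, name): "pixels" (420x560 bool, what is visible of it) and "bbox" ([centre column, centre row, width, height] in pixels, round what is visible of it).
The state is a dict: "time": time; "joint_pos": joint angles; "joint_vel": joint speeds; "joint_efforts": joint torques, N m; "tool_pos": TCP position; "tool_rot": TCP orientation; "contact_force": force on the tool from outside, world axes, zero at the start; "ft_torque": the same for the moment, N m; "gripper_width": opening from 0.0 (shut) to 1.0 (fully open); "grasp_force": force on a finger pad.
Only numpy, scipy, OpenCV 4.12 (cv2) and the standard library are available. Lean on these libraries where they do the work, as an engineer would, in place of code of your own. Each camera call takes 0.05 s, during which the arm holds its last target. There are 200 camera calls.

### The job

The fraction collector's carousel is parked. Bring its one open vial under the drip needle: pull up the spring index pin by its knob, swing the carousel round by it, and let the pin drop fully home in the hole for that station, feeling for the hole, which may be a little off. Do not force the carousel hard against a pin that is in a hole, let go of the knob when you are done, and leave all the vials standing and the other things on the bench where they are.

Things in the scene. Friction and masses are not known exactly. Their poses are not given: they have to be found in the camera images.
- collector: The fraction collector's foot, fixed on the bench: a white disc, radius 160 mm, 12 mm high, with a flat steel index ring (radii 118 to 152 mm, top 24 mm above the bench) screwed on it. Ring: 11 round holes, 9.6 mm wide, 12 mm deep, every 30 degrees on a circle of radius 135 mm, and a slot in the twelfth place. Origin on the bench at the carousel's vertical axis; x axis points to the drip needle.
- carousel: Aluminium turntable on the foot: deck radius 108 mm, top 38 mm above the bench, with 12 grey cups (34 mm wide, tops 54 mm above the bench) every 30 degrees on a circle of radius 78 mm. Origin on the bench at its vertical axis; its -x axis points to the index pin. It stays where it is left; turning it takes about 2 N sideways at the knob, 3 to 5 N when the pin drags on the ring.
- needle_tip (a point): Tip of the steel drip needle, 112 mm above the bench, 78 mm from the carousel's axis, fixed to the foot by a rod and a post (205 mm high, 195 mm from the axis, on the far side from the knob). The ring was clamped by eye: it may be clocked up to 3.2 degrees (7.5 mm at the holes) either way from where the pin's holes would put the cups exactly under the needle; the ring itself is not measured.
- knob (a point): Middle of the index pin's black pull knob: upright cylinder, 28 mm diameter, 26 mm high, middle 75 mm above the bench when home (88 mm fully drawn), 135 mm from the carousel's axis on its flat index arm, turning with it. Below it a steel barrel, 21 mm wide, 38 to 58 mm above the bench. It starts parked: the pin down in the ring's slot, 25 mm long, where the carousel can rock a little.
- index_pin (a joint): How far the pin (8 mm wide, 0.8 mm play to each side in a hole) is drawn up, in m: 0 fully home, nose 8 mm down in a hole or the slot; 0.008 when it rides on top of the ring; 0.013 drawn to its stop. A spring pushes it down: 6 N home, 8.5 N riding, 10 N at the stop. Let go, it drops into a hole only within about 1 mm of the hole's centre; in a hole it stops the carousel dead.
- open_vial: The glass vial without a cap: 27 mm in diameter, 59 mm tall with a narrower neck (19 mm); loose, it stands upright in one of the carousel's cups, one or two stations to either side of the needle. Origin at the middle of its underside, 40 mm above the bench.
- vial_a: Capped glass vial, 27 mm in diameter, 61 mm tall, white screw cap, standing loose in a cup of the carousel. Origin at the middle of its underside.
- vial_b: As vial_a.
- vial_c: As vial_a.
- vial_d: As vial_a.
- vial_e: As vial_a.
- spare_vial: Capped vial like vial_a, standing on the bench beside the collector's foot. Origin at the middle of its underside.
- spare_cap: White vial cap, 23 mm in diameter, 15 mm high, lying on the bench beside the collector's foot. Origin at the middle of its underside.
- ice_bowl: Yellow plastic bowl of ice, 256 mm wide, 98 mm high, to the left on the bench. Origin at the middle of its underside.
- tip_box: Blue box of pipette tips, 85 x 122 x 60 mm, to the right on the bench. Origin at the middle of its underside.
- beaker: Glass beaker, 70 mm wide, 85 mm high, to the right on the bench. Origin at the middle of its underside.
- pipette: Grey and white pipette lying on the bench to the left, 235 mm long, 26 mm thick. Origin on the bench under its middle.

How it is judged:
On the way, in this order (a step that is already met when the one before it is completed fails the run):
1. the index pin is drawn clear of its hole (value of joint index_pin above 0.0085 m), for 0.1 s.
2. with the pin out, the open vial has been swung to within 20 mm of its place under the needle (horizontal distance between open_vial and needle_tip below 0.02 m and value of joint index_pin above 0.006 m), for 0.05 s.
At the end, for the whole second after the job is handed in: The index pin is fully home in a hole (drawn less than 1.5 mm), the open vial stands upright (within 0.1 rad) and at rest with its middle within 7.5 mm, seen from above, of the needle's tip (the needle over its mouth), and the knob has been let go (value of joint index_pin below 0.0015 m and horizontal distance between open_vial and needle_tip below 0.0075 m and angle between open_vial's own z axis and vertical below 0.1 rad and linear speed of open_vial below 0.01 m/s); the robot touches nothing.
It fails at once if the pin is forced against the index ring with more than 30 N (contact force between index_pin and collector above 30 N).
It fails at once if a vial is tipped by more than 0.3 rad (angle between any of open_vial, vial_a, vial_b, vial_c, vial_d, vial_e's own z axis and vertical above 0.3 rad).
It fails at once if something else on the bench is moved by more than 20 mm (distance of any of spare_vial, spare_cap, ice_bowl, tip_box, beaker, pipette from where it was at the start of the episode above 0.02 m).
It also fails if it takes over 45 s, if anything falls off the work surface, if the arm or the gripper's body presses on something with over 40 N, if the wrist force passes 120 N, or if a joint passes its speed limit or range.

## Working session

There is one attempt and no reset: what is moved stays moved. The work goes in short steps, Python scripts to look and compute and a shell command to move; the robot and the scene stay as the last step left them, time stands still between calls to the robot, and variables do not carry over. Pictures are saved under pics/ and viewed, at most 10 in all, crops included, and the job is handed in when it is done.

```bash
mkdir -p pics
cat > h.py <<'E'
import numpy as np, cv2
from plant import state, optics, ticket, nets
def grab(n,f=None):
    im=optics.grab_frame(n)
    if f: cv2.imwrite('pics/'+f,im[:,:,::-1])
    return im
def ray(n,u,v,ci=None):
    c=ci or optics.camera_info(n)
    K=np.array([[c['fx'],0,c['cx']],[0,c['fy'],c['cy']],[0,0,1.]])
    a=cv2.undistortPoints(np.array([[[u,v]]],float),K,np.array([c['k1'],0,0,0.]))[0,0]
    # k1 model: same form (r undistorted)
    R=np.array(c['R']);t=np.array(c['t'])
    d=R.T@np.array([a[0],a[1],1.]);return -R.T@t,d/np.linalg.norm(d)
def atz(n,u,v,z,ci=None):
    o,d=ray(n,u,v,ci);return o+d*(z-o[2])/d[2]
def tri(*rs):
    A=sum(np.eye(3)-np.outer(d,d) for o,d in rs);b=sum((np.eye(3)-np.outer(d,d))@o for o,d in rs)
    return np.linalg.solve(A,b)
def proj(n,X,ci=None):
    c=ci or optics.camera_info(n);p=np.array(c['R'])@np.array(X)+np.array(c['t']);x,y=p[0]/p[2],p[1]/p[2]
    s=1+c['k1']*(x*x+y*y);return np.array([c['fx']*x*s+c['cx'],c['fy']*y*s+c['cy']])
E
python3 - <<'E'
from h import *
print(state())
ims=[grab(n) for n in('scene','top')]
cv2.imwrite('pics/a.png',cv2.resize(np.hstack(ims)[:,:,::-1],None,fx=1,fy=1)[:, :560]);cv2.imwrite('pics/b.png',ims[1][:,:,::-1])
for n in('scene','top'):
    for k in('collector','carousel','knob','open_vial','vial_a','spare_vial','spare_cap'):
        for d in nets.boxes_of(n,k)[:7]:print(n,k,round(d['confidence'],2),np.round(d['bbox'],1), np.round(atz(n,d['bbox'][0],d['bbox'][1],{'knob':.075,'carousel':.038,'open_vial':.07,'vial_a':.07}.get(k,.02)),3))
E
```

```text
{'time': 0.0, 'joint_pos': array([-1.31602192e+00,  5.34018911e-02,  1.61430727e+00,  2.06274289e-05,
        1.47601590e+00, -1.18993388e-01]), 'joint_vel': array([-0.00085725,  0.00013486, -0.00023164, -0.00124997,  0.00135799,
        0.00192205]), 'joint_efforts': array([-1.97227644e-03, -3.93690920e+01, -3.70177567e+01, -2.26844750e-04,
        7.15666582e-03, -1.56258375e-05]), 'tool_pos': array([ 0.22805253, -0.58122834,  0.23002719]), 'tool_rot': array([-1.06444699e-03,  9.82587595e-01,  1.85796881e-01, -6.20869981e-05]), 'contact_force': array([-0.15037488, -0.38552086,  1.1388152 ]), 'ft_torque': array([ 0.02341587, -0.02352627,  0.02691653]), 'grasp_force': 0.0, 'gripper_width': 1.0012720019665022}
scene collector 0.71 [285.9 244.4 106.1 109.5] [0.62  0.056 0.02 ]
scene carousel 0.76 [283.4 228.3  73.   70.3] [0.569 0.05  0.038]
scene knob 0.62 [289.3 194.2   8.2   8.3] [0.452 0.07  0.075]
scene open_vial 0.51 [295.9 242.8   8.7  21.7] [0.666 0.082 0.07 ]
scene vial_a 0.58 [310.1 235.2   8.2  23.1] [0.636 0.123 0.07 ]
scene vial_a 0.52 [258.7 217.1  12.2   8.5] [ 0.555 -0.
[... 609 characters left out ...]
op knob 0.69 [430.4 179.6  23.8  25.9] [ 0.67  -0.424  0.075]
top knob 0.33 [248.2 200.8   9.3  10.3] [0.603 0.124 0.075]
top open_vial 0.64 [264.6 180.9  16.6   9.1] [0.665 0.076 0.07 ]
top open_vial 0.4 [145.8 274.6  18.2  79.9] [0.383 0.424 0.07 ]
top open_vial 0.22 [254.6 188.4   7.4   9.7] [0.642 0.106 0.07 ]
top vial_a 0.59 [248.4 200.1   5.2   7.7] [0.606 0.124 0.07 ]
top vial_a 0.55 [301.2 209.9  11.2   9.1] [ 0.577 -0.033  0.07 ]
top vial_a 0.55 [443.9 253.9  44.5  26.5] [ 0.446 -0.455  0.07 ]
top vial_a 0.52 [298.7 198.5   3.8   4.4] [ 0.611 -0.025  0.07 ]
top vial_a 0.48 [289.5 187.7   8.7   9.8] [0.644 0.002 0.07 ]
top spare_vial 0.63 [212.6 187.7  12.2   6.2] [0.655 0.24  0.02 ]
```

View pics/a.png

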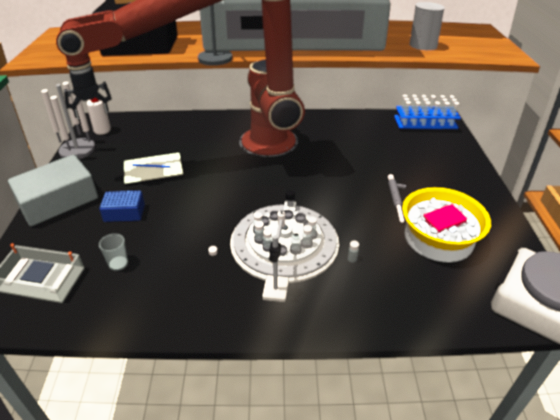

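View pics/b.png

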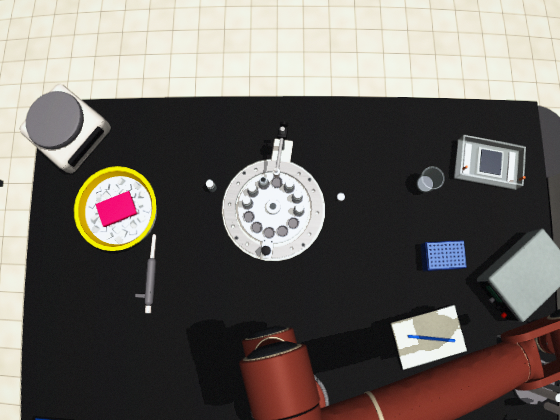

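The scene picture shows the collector at about (285,240) with the knob toward the robot at (290,198). In the top picture the ring centre is near (273,208), the knob near (266,251), and the needle rod runs from (282,130) to (278,170). Spare cap (341,197) and spare vial (210,184) stand on either side.

Run:
```python
from h import *
im=optics.grab_frame('top')
cv2.imwrite('pics/c.png',cv2.resize(im[110:280,190:370,::-1],None,fx=4.4,fy=3.5,interpolation=3)[:600])
print('ctr',atz('top',273.3,207,.02),'knob',atz('top',266,250.5,.088),atz('scene',290,196,.088))
s=state();c=optics.camera_info('wrist');R=np.array(c['R']);print('cam pos',-R.T@np.array(c['t']),R,s['tool_pos'],c['fx'])
c=optics.camera_info('top');print(-np.array(c['R']).T@c['t'])
```

```text
ctr [0.59452581 0.05099321 0.02      ] knob [0.45511234 0.06993    0.088     ] [0.47808205 0.07109744 0.088     ]
cam pos [ 0.3017412  -0.55261803  0.37518889] [[ 3.65582871e-01 -9.30778531e-01  7.00280827e-04]
 [-8.84592984e-01 -3.47208274e-01  3.11354567e-01]
 [-2.89559004e-01 -1.14445360e-01 -9.50293556e-01]] [ 0.2282048  -0.58182494  0.23128489] 375.8635849064219
[0.33681868 0.02118327 1.4767448 ]
```

View pics/c.png

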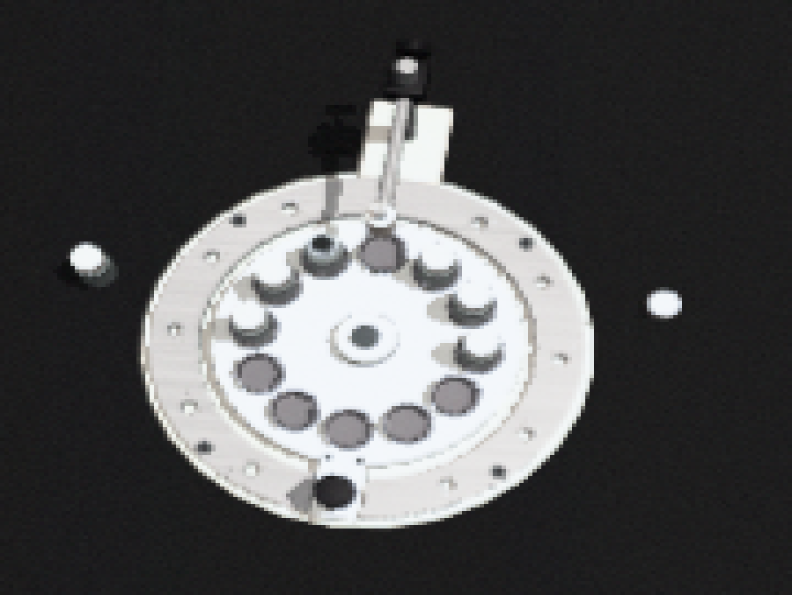

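The crop shows the open vial (grey mouth) at (323,250), one station left (+y) of the empty cup under the needle at (383,225–253). The knob is at (335,490), with free cups around it. The carousel therefore has to turn about -30° (clockwise), so the knob swings toward +y. I'll move the wrist over it.

```bash
cat > go.py <<'E'
import sys;from h import *
from scipy.spatial.transform import Rotation as Ro
def go(x,y,z,yaw):
    s=state();q=s['tool_rot'];R=Ro.from_quat(q[[1,2,3,0]])
    T=Ro.from_euler('z',yaw,degrees=True)*Ro.from_euler('x',180,degrees=True)
    d=R.inv().apply(np.array([x,y,z])-s['tool_pos'])/.8;r=(R.inv()*T).as_rotvec()/1.5
    print('t',round(s['time'],2),'at',np.round(s['tool_pos'],4),'yaw',np.degrees(np.arctan2(*R.as_matrix()[1::-1,0])).round(2),'F',np.round(s['contact_force'],1),'-> d',np.round(d,4),'r',np.round(r,4))
if __name__=='__main__': go(*map(float,sys.argv[1:5]))
E
python3 -m inch '[{"dx":0.5675,"dy":-0.653,"dz":-0.0625,"rz":0.34},{"dx":0.5675,"dy":-0.653,"dz":-0.0625,"rz":0.34},{"dx":0.5675,"dy":-0.653,"dz":-0.0625,"rz":0.34},{"dx":0.5675,"dy":-0.653,"dz":-0.0625,"rz":0.34},{"dx":0.5675,"dy":-0.653,"dz":-0.0625,"rz":0.34}]' 1; python3 go.py .46 .07 .27 -8
```

```text
t 0.85 at [ 0.2282 -0.5818  0.2313] yaw 21.41 F [-0.6  0.9  0.4] -> d [ 0.5672 -0.6527 -0.0484] r [-0.      0.      0.3423]validation failed for argument at $[0]...
```

```bash
python3 -m inch '[{"dx":0.5675,"dy":-0.653,"dz":-0.0625,"rx":0,"ry":0,"rz":0.34},{"dx":0.5675,"dy":-0.653,"dz":-0.0625,"rx":0,"ry":0,"rz":0.34},{"dx":0.5675,"dy":-0.653,"dz":-0.0625,"rx":0,"ry":0,"rz":0.34},{"dx":0.5675,"dy":-0.653,"dz":-0.0625,"rx":0,"ry":0,"rz":0.34},{"dx":0.5675,"dy":-0.653,"dz":-0.0625,"rx":0,"ry":0,"rz":0.34}]' 1; python3 go.py .46 .07 .27 -8
```

```text
time: 1.35
tool_pos: [0.312, -0.3451, 0.2495]
tool_rot: [0.0, 0.998, -0.069, 0.0]
contact_force: [1.3, -0.7, 0.8]
gripper_width: 1.001
grasp_force: 0.0
t 1.35 at [ 0.312  -0.3451  0.2495] yaw -7.91 F [ 1.3 -0.7  0.8] -> d [ 0.1119 -0.5394 -0.0257] r [ 0.0001 -0.0003  0.0011]
```

```bash
python3 -m inch '[{"dx":0.112,"dy":-0.54,"dz":-0.026,"rx":0,"ry":0,"rz":0},{"dx":0.112,"dy":-0.54,"dz":-0.026,"rx":0,"ry":0,"rz":0},{"dx":0.112,"dy":-0.54,"dz":-0.026,"rx":0,"ry":0,"rz":0},{"dx":0.112,"dy":-0.54,"dz":-0.026,"rx":0,"ry":0,"rz":0},{"dx":0.112,"dy":-0.54,"dz":-0.026,"rx":0,"ry":0,"rz":0}]'; python3 go.py .46 .07 .27 -8
```

```text
time: 1.85
tool_pos: [0.3954, -0.1096, 0.2616]
tool_rot: [0.0, 0.998, -0.068, 0.001]
contact_force: [0.0, -0.9, 0.0]
gripper_width: 0.999
grasp_force: 0.0
t 1.85 at [ 0.3954 -0.1096  0.2616] yaw -7.83 F [ 0.  -0.9  0. ] -> d [ 0.0494 -0.2335 -0.0105] r [ 0.0003 -0.0011  0.0019]
```

```bash
python3 -m inch '[{"dx":0.049,"dy":-0.233,"dz":-0.01,"rx":0,"ry":0,"rz":0},{"dx":0.049,"dy":-0.233,"dz":-0.01,"rx":0,"ry":0,"rz":0},{"dx":0.049,"dy":-0.233,"dz":-0.01,"rx":0,"ry":0,"rz":0},{"dx":0.049,"dy":-0.233,"dz":-0.01,"rx":0,"ry":0,"rz":0},{"dx":0.049,"dy":-0.233,"dz":-0.01,"rx":0,"ry":0,"rz":0}]'
python3 - <<'E'
from h import *
c=optics.camera_info('wrist');im=grab('wrist','w1.png')
import pickle;pickle.dump(c,open('w1.pkl','wb'))
for k,z in(('knob',.075),('open_vial',.099),('carousel',.038),('collector',.024),('vial_a',.1)):
    for d in nets.outline_of('wrist',k)[:6]:
        m=d['pixels'];u,v=np.argwhere(m).mean(0)[::-1];print(k,round(d['confidence'],2),np.round(d['bbox'],1),np.round((u,v),1),np.round(atz('wrist',u,v,z,c),4))
print(state()['tool_pos'])
E
```

```text
time: 2.35
tool_pos: [0.46, 0.0718, 0.2694]
tool_rot: [-0.001, 0.998, -0.065, 0.0]
contact_force: [-0.1, -1.5, 0.8]
gripper_width: 1.0
grasp_force: 0.0
knob 0.96 [285.6 182.7  30.6  28.6] [285.5 181.2] [0.4557 0.0705 0.075 ]
knob 0.36 [385.1  20.6  41.3  41.3] [384.6  19.5] [ 0.5792 -0.0264  0.075 ]
carousel 0.68 [289.9 100.2 236.1 197.5] [287.1  72.8] [0.5501 0.0568 0.038 ]
collector 0.64 [289.9 101.  328.9 197.1] [287.2  83.9] [0.5405 0.0578 0.024 ]
vial_a 0.79 [385.6  19.9  46.5  39.9] [384.5  19.6] [ 0.5761 -0.0199  0.1   ]
vial_a 0.6 [191.2  21.5  45.4  43. ] [192.   17.9] [0.5959 0.1236 0.1   ]
[0.45917811 0.06669617 0.26904759]
```

View pics/w1.png

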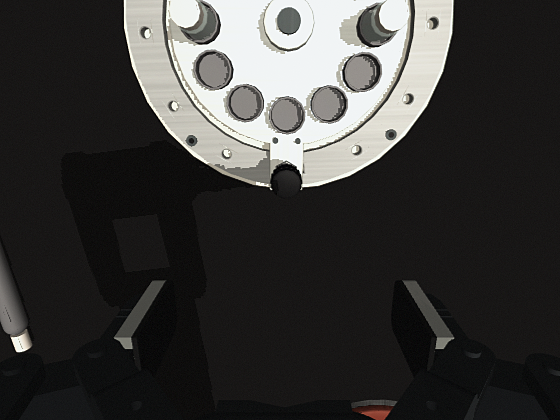

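The wrist view shows the knob at (286,182) with its arm pointing up the picture, the hub at (288,20), and ring holes at (226,154), (173,105), (145,33), (356,150), (407,99) and (432,23). The target hole is (226,154). Next I'll compute the hole positions and axis, and get a second view lower down.

```bash
cat > holes.py <<'E'
from h import *
from scipy.optimize import least_squares
def blob(im,u,v,w=9):
    g=cv2.cvtColor(im,cv2.COLOR_RGB2GRAY).astype(float);u0,v0=int(round(u)),int(round(v))
    p=g[v0-w:v0+w+1,u0-w:u0+w+1];wt=np.clip(np.percentile(p,60)*.8-p,0,None)
    n,l,st,ce=cv2.connectedComponentsWithStats((wt>0).astype(np.uint8))
    k=max(range(1,n),key=lambda i:st[i,4]-3*np.hypot(*(ce[i]-w)))
    wt=wt*(l==k);yy,xx=np.mgrid[-w:w+1,-w:w+1];return u0+(wt*xx).sum()/wt.sum(),v0+(wt*yy).sum()/wt.sum(),st[k,4]
def fit(P,idx,r=.135):
    P=np.array(P);a=np.array(idx)*np.pi/6
    f=lambda p:(np.c_[p[0]+r*np.cos(p[2]+a),p[1]+r*np.sin(p[2]+a)]-P[:,:2]).ravel()
    s=least_squares(f,[.59,.05,np.pi]);return s.x,s.fun.reshape(-1,2)
E
python3 - <<'E'
from holes import *;import pickle
c=pickle.load(open('w1.pkl','rb'));im=cv2.imread('pics/w1.png')[:,:,::-1]
H={-1:(226,154),-2:(173,105),-3:(145,33),1:(356,150),2:(407,99),3:(432,23)}
P=[]
for i,(u,v) in H.items():
    b=blob(im,u,v);P.append(atz('wrist',b[0],b[1],.022,c));print(i,np.round(b,1),np.round(P[-1],4))
x,e=fit(P,list(H));print('centre',x[:2].round(4),'slot angle',np.degrees(x[2])%360,'res mm',(e*1e3).round(1).tolist())
k=atz('wrist',285.5,181.2,.078,c);print('knob',k,np.hypot(*(k[:2]-x[:2])),np.degrees(np.arctan2(*(k[:2]-x[:2])[::-1])))
E
python3 go.py .457 .0705 .14 -8
```

```text
-1 [225.1 155.4  44. ] [0.4784 0.1312 0.022 ]
-2 [170.5 105.9  48. ] [0.5347 0.1767 0.022 ]
-3 [143.4  31.   67. ] [0.6052 0.1871 0.022 ]
1 [358.1 150.7  54. ] [ 0.4654 -0.0071  0.022 ]
2 [409.6  98.5  87. ] [ 0.511  -0.0617  0.022 ]
3 [434.   22.1 110. ] [ 0.5774 -0.0862  0.022 ]
centre [0.5899 0.0506] slot angle 174.31687784103872 res mm [[1.8, -1.9], [-0.4, -3.1], [-2.0, -2.2], [1.4, 2.1], [0.1, 2.6], [-0.9, 2.5]]
knob [0.45647014 0.07048059 0.078     ] 0.13486398745816178 171.5136087885929
t 2.65 at [0.4592 0.0667 0.269 ] yaw -7.93 F [-0.4  0.1 -0.3] -> d [-0.0034 -0.0044  0.1613] r [ 0.0001 -0.0001  0.0009]
```

```bash
python3 -m inch '[{"dx":-0.0034,"dy":-0.0044,"dz":0.06,"rx":0,"ry":0,"rz":0},{"dx":-0.0034,"dy":-0.0044,"dz":0.12,"rx":0,"ry":0,"rz":0},{"dx":-0.0034,"dy":-0.0044,"dz":0.161,"rx":0,"ry":0,"rz":0},{"dx":-0.0034,"dy":-0.0044,"dz":0.161,"rx":0,"ry":0,"rz":0},{"dx":-0.0034,"dy":-0.0044,"dz":0.161,"rx":0,"ry":0,"rz":0}]'
python3 - <<'E'
from h import *
import pickle
c=optics.camera_info('wrist');im=grab('wrist','w2.png');pickle.dump(c,open('w2.pkl','wb'));c1=pickle.load(open('w1.pkl','rb'))
for d in nets.outline_of('wrist','knob')[:2]:
    m=d['pixels'];u,v=np.argwhere(m).mean(0)[::-1];print(round(d['confidence'],2),np.round(d['bbox'],1),np.round((u,v),1),np.round(atz('wrist',u,v,.08,c),4),'tri',tri(ray('wrist',u,v,c),ray('wrist',285.5,181.2,c1)))
for p in [(.4784,.1312,.024),(.4654,-.0071,.024)]:print(proj('wrist',p,c))
E
python3 go.py .4565 .0705 .058 -8.5
```

```text
time: 3.15
tool_pos: [0.4572, 0.0709, 0.1408]
tool_rot: [0.0, 0.998, -0.069, -0.0]
contact_force: [0.4, 0.4, 0.2]
gripper_width: 1.001
grasp_force: 0.0
0.91 [285.7 228.8  50.   54.1] [284.3 229. ] [0.4573 0.0703 0.08  ] tri [0.45635579 0.0704393  0.07756818]
[195.52823351 184.28616217]
[390.6025743  175.95990754]
t 3.25 at [0.459  0.0712 0.1433] yaw -7.86 F [0.5 0.4 0.4] -> d [-0.0034  0.0014  0.1066] r [-0.0004 -0.0031  0.0074]
```

View pics/w2.png

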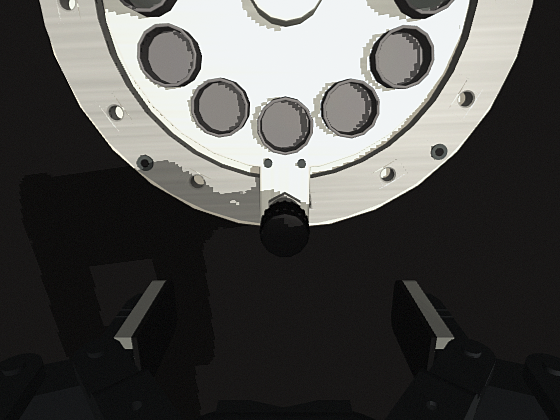

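The closer view shows the knob at (285,229), matching 3D (0.456, 0.070, 0.078), which agrees with the stated height and reach. The neighbouring holes are at (198,181) and (387,174), and the next ones at (116,112) and (466,98). Now I'll descend around the knob.

```bash
python3 -m inch '[{"dx":-0.002,"dy":0.0005,"dz":0.05,"rx":0,"ry":0,"rz":0.005},{"dx":-0.002,"dy":0.0005,"dz":0.09,"rx":0,"ry":0,"rz":0.005},{"dx":-0.002,"dy":0.0005,"dz":0.107,"rx":0,"ry":0,"rz":0.005},{"dx":-0.002,"dy":0.0005,"dz":0.107,"rx":0,"ry":0,"rz":0.005}]'
python3 - <<'E'
from holes import *;import pickle
c=pickle.load(open('w2.pkl','rb'));c1=pickle.load(open('w1.pkl','rb'))
H={-1:(198.5,181.5),-2:(116.5,112.5),1:(387.5,174),2:(466,98.5)}
H1={-1:(226.5,154),-2:(173.5,105),-3:(146,33),1:(356.5,150),2:(407.5,99),3:(432.5,23)}
for h,cc in((H,c),(H1,c1)):
    P=[atz('wrist',*p,.024,cc) for p in h.values()];x,e=fit(P,list(h));print('centre',x[:2].round(4),'slot',np.degrees(x[2])%360,(e*1e3).round(1).tolist(),P[0])
print([tri(ray('wrist',*H[i],c),ray('wrist',*H1[i],c1)).round(4) for i in H])
E
python3 go.py .4565 .0705 .056 -8.5
```

```text
time: 3.65
tool_pos: [0.4552, 0.0714, 0.0545]
tool_rot: [0.0, 0.997, -0.072, -0.001]
contact_force: [-0.1, 0.0, -0.1]
gripper_width: 1.002
grasp_force: 0.0
centre [0.59   0.0504] slot 174.37164178292727 [[0.2, 0.4], [-0.1, -0.1], [-0.1, -0.3], [0.0, 0.1]] [0.4801136  0.12867582 0.024     ]
centre [0.5899 0.0502] slot 174.25395815137213 [[0.3, -0.0], [-0.8, 0.3], [0.5, 0.1], [0.0, -0.0], [0.1, -0.4], [-0.2, -0.0]] [0.47998384 0.1291009  0.024     ]
[array([0.4793, 0.1297, 0.0201]), array([0.5349, 0.1722, 0.027 ]), array([ 0.4661, -0.0059,  0.0204]), array([ 0.5114, -0.0582,  0.0266])]
t 3.65 at [0.4552 0.0714 0.0545] yaw -8.24 F [-0.1  0.  -0.1] -> d [ 0.0017  0.0009 -0.0019] r [0.0001 0.001  0.003 ]
```

```bash
python3 -m inch '[{"dx":0.001,"dy":0,"dz":0,"rx":0,"ry":0,"rz":0},{"dx":0.001,"dy":0,"dz":0,"rx":0,"ry":0,"rz":0},{"dx":0.001,"dy":0,"dz":0,"rx":0,"ry":0,"rz":0},{"dx":0.001,"dy":0,"dz":0,"rx":0,"ry":0,"rz":0},{"dx":0.001,"dy":0,"dz":0,"rx":0,"ry":0,"rz":0}]' -1; python3 go.py .4565 .0705 .056 -8.5;python3 -m inch '[{"dx":0,"dy":0,"dz":0,"rx":0,"ry":0,"rz":0}]';python3 go.py .4565 .0705 .068 -8.5
```

```text
time: 4.15
tool_pos: [0.4572, 0.0714, 0.0561]
tool_rot: [-0.0, 0.997, -0.072, 0.001]
contact_force: [-1.3, -0.9, 5.3]
gripper_width: 0.309
grasp_force: 58.7
t 4.15 at [0.4572 0.0714 0.0561] yaw -8.24 F [-1.3 -0.9  5.3] -> d [-0.0007  0.0012  0.0001] r [-0.0001 -0.0012  0.0031]
time: 4.25
tool_pos: [0.4572, 0.0714, 0.0561]
tool_rot: [-0.0, 0.997, -0.072, 0.001]
contact_force: [-2.0, -0.4, 6.3]
gripper_width: 0.308
grasp_force: 58.7
t 4.25 at [0.4572 0.0714 0.0561] yaw -8.23 F [-2.  -0.4  6.3] -> d [-0.0007  0.0012 -0.0149] r [-0.0001 -0.0012  0.0031]
```

```bash
python3 -m inch '[{"dx":0,"dy":0,"dz":-0.007,"rx":0,"ry":0,"rz":0},{"dx":0,"dy":0,"dz":-0.014,"rx":0,"ry":0,"rz":0},{"dx":0,"dy":0,"dz":-0.014,"rx":0,"ry":0,"rz":0},{"dx":0,"dy":0,"dz":-0.014,"rx":0,"ry":0,"rz":0}]';python3 - <<'E'
from h import *
im=grab('wrist','w3.png');c=optics.camera_info('wrist')
d=nets.outline_of('wrist','knob')
print([(round(x['confidence'],2),np.round(x['bbox'],1)) for x in d[:2]])
E
python3 go.py .4565 .0705 .068 -8.5
```

```text
time: 4.65
tool_pos: [0.4569, 0.0714, 0.0653]
tool_rot: [-0.0, 0.997, -0.072, 0.001]
contact_force: [7.4, -0.1, -9.4]
gripper_width: 0.306
grasp_force: 59.5
[(0.87, array([283.8, 310.2,  78.2,  93.7]))]
t 4.75 at [0.4569 0.0714 0.0652] yaw -8.25 F [ 7.1  0.9 -9.3] -> d [-0.0003  0.0011 -0.0035] r [-0.0004 -0.0018  0.0029]
```

View pics/w3.png

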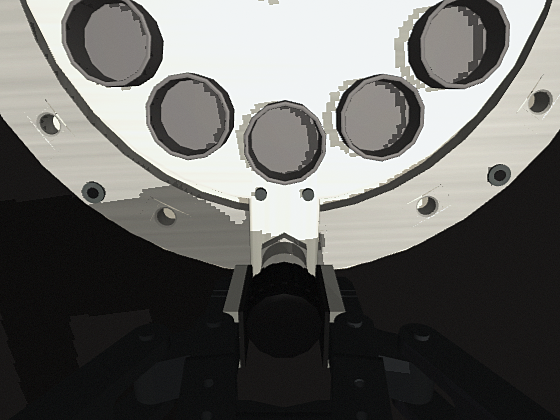

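The pads hold the black knob centrally at (284,310). The tool has risen about 9 mm against about 9 N of spring, so the pin is off the ring. I'll lift 2 mm more, then swing.

```bash
python3 -m inch '[{"dx":0,"dy":0,"dz":-0.0025,"rx":0,"ry":0,"rz":0},{"dx":0,"dy":0,"dz":-0.0025,"rx":0,"ry":0,"rz":0}]'; python3 -m inch '[{"dx":0.0002,"dy":-0.0079,"dz":0,"rx":0,"ry":0,"rz":0.0314},{"dx":0.0008,"dy":-0.0159,"dz":0,"rx":0,"ry":0,"rz":0.0628},{"dx":0.0017,"dy":-0.0238,"dz":0,"rx":0,"ry":0,"rz":0.0942},{"dx":0.003,"dy":-0.0316,"dz":0,"rx":0,"ry":0,"rz":0.1257},{"dx":0.0047,"dy":-0.0394,"dz":0,"rx":0,"ry":0,"rz":0.1571}]';  python3 - <<'E'
from go import *
a=np.radians(144.3);go(.590+.135*np.cos(a),.0503+.135*np.sin(a),.0675,-35.7)
p=state()['tool_pos'][:2]-[.59,.0503];print(np.hypot(*p),np.degrees(np.arctan2(p[1],p[0])))
E
```

```text
time: 4.95
tool_pos: [0.4568, 0.0713, 0.0671]
tool_rot: [-0.0, 0.997, -0.072, 0.001]
contact_force: [7.4, 0.0, -9.5]
gripper_width: 0.311
grasp_force: 59.5
time: 5.45
tool_pos: [0.465, 0.1014, 0.0669]
tool_rot: [0.001, 0.982, -0.189, 0.001]
contact_force: [6.6, -4.3, -9.1]
gripper_width: 0.31
grasp_force: 59.6
t 5.45 at [0.465  0.1014 0.0669] yaw -21.81 F [ 6.6 -4.3 -9.1] -> d [ 0.005  -0.0392 -0.0008] r [ 0.0005 -0.0019  0.1616]
0.13503249802993036 157.75536652382223
```

```bash
python3 -m inch '[{"dx":0.0002,"dy":-0.0079,"dz":0,"rx":0,"ry":0,"rz":0.0314},{"dx":0.0008,"dy":-0.0159,"dz":0,"rx":0,"ry":0,"rz":0.0628},{"dx":0.0017,"dy":-0.0238,"dz":0,"rx":0,"ry":0,"rz":0.0942},{"dx":0.003,"dy":-0.0316,"dz":0,"rx":0,"ry":0,"rz":0.1257},{"dx":0.0047,"dy":-0.0392,"dz":0,"rx":0,"ry":0,"rz":0.1571}]'; python3 -m inch '[{"dx":0,"dy":0,"dz":0,"rx":0,"ry":0,"rz":0}]'
python3 - <<'E'
from go import *
import pickle
a=np.radians(144.3);go(.590+.135*np.cos(a),.0503+.135*np.sin(a),.0675,-35.7)
p=state()['tool_pos'][:2]-[.59,.0503];print(np.hypot(*p),np.degrees(np.arctan2(p[1],p[0])))
c=optics.camera_info('wrist');im=grab('wrist','w4.png');pickle.dump(c,open('w4.pkl','wb'))
E
```

```text
time: 5.95
tool_pos: [0.4799, 0.1289, 0.0666]
tool_rot: [0.001, 0.953, -0.303, 0.001]
contact_force: [7.1, -3.4, -10.1]
gripper_width: 0.308
grasp_force: 59.6
time: 6.05
tool_pos: [0.4802, 0.1293, 0.0667]
tool_rot: [0.0, 0.953, -0.303, 0.001]
contact_force: [7.9, -2.4, -9.0]
gripper_width: 0.306
grasp_force: 59.8
t 6.05 at [0.4802 0.1293 0.0667] yaw -35.23 F [ 7.9 -2.4 -9. ] -> d [ 0.0003  0.0002 -0.001 ] r [ 0.0002 -0.0016  0.0055]
0.13527120885827948 144.24255922382258
```

View pics/w4.png

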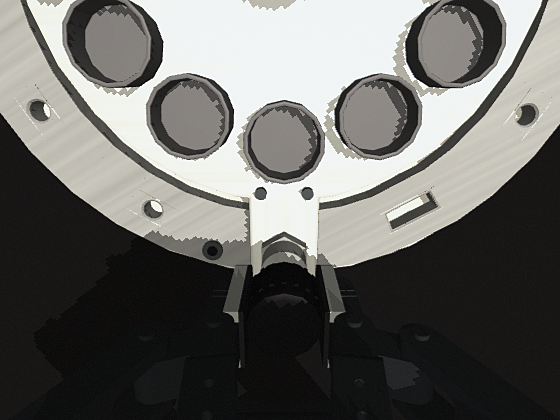

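The view shows the knob held and the slot to the right at (413,209). Neighbouring holes are at (153,208), (40,110) and (525,114), and cups are at (107,40), (190,114), (285,141), (378,115) and (457,40). I'll compare the carousel angle with the ring angle.

Run:
```python
from holes import *;import pickle
c=pickle.load(open('w4.pkl','rb'))
H={-1:(153,208.5),-2:(40,110.5),2:(525.5,114),1:(413.5,210)}
C={-1:(190.5,116),0:(285.5,142),1:(378.5,116)}
P=[atz('wrist',*p,.024,c) for p in H.values()];x,e=fit(P,list(H));print('ring',x[:2].round(4),np.degrees(x[2])%360,(e*1e3).round(1).tolist())
x,e=fit(P[:3],list(H)[:3]);print('ring no slot',x[:2].round(4),np.degrees(x[2])%360,(e*1e3).round(1).tolist())
P=[atz('wrist',*p,.054,c) for p in C.values()];y,e=fit(P,list(C),.078);print('car',y[:2].round(4),np.degrees(y[2])%360,(e*1e3).round(1).tolist())
for n,p in (('screws',atz('wrist',284.2,193.3,.042,c)),('cup0',P[1])):
  print(n,np.degrees(np.arctan2(*(p[:2]-x[:2])[::-1])))
```

```text
ring [0.5901 0.0506] 144.43729826457326 [[-0.3, -0.2], [-0.1, -0.3], [0.1, -0.2], [0.3, 0.7]]
ring no slot [0.5902 0.0507] 144.37121385008368 [[-0.1, 0.0], [0.1, -0.1], [0.1, 0.1]]
car [0.5903 0.0504] 144.85035160289667 [[0.4, 0.6], [0.2, 0.2], [-0.6, -0.8]]
screws 144.80098874427267
cup0 145.17413836269515
```

```bash
python3 -m inch '[{"dx":0,"dy":-0.0006,"dz":0,"rx":0,"ry":0,"rz":0.003},{"dx":0,"dy":-0.0006,"dz":0.0025,"rx":0,"ry":0,"rz":0.003},{"dx":0,"dy":-0.0006,"dz":0.005,"rx":0,"ry":0,"rz":0.003},{"dx":0,"dy":-0.0006,"dz":0.005,"rx":0,"ry":0,"rz":0.003}]'; python3 go.py .4804 .1291 .0675 -35.7
```

```text
time: 6.5
tool_pos: [0.4803, 0.1294, 0.0627]
tool_rot: [0.0, 0.953, -0.305, 0.001]
contact_force: [6.5, -2.2, -10.0]
gripper_width: 0.311
grasp_force: 59.8
t 6.5 at [0.4803 0.1294 0.0627] yaw -35.46 F [  6.5  -2.2 -10. ] -> d [ 0.0003  0.0002 -0.006 ] r [ 0.0002 -0.0016  0.0028]
```

```bash
python3 -m inch '[{"dx":0,"dy":0,"dz":0.001,"rx":0,"ry":0,"rz":0},{"dx":0,"dy":0,"dz":0.002,"rx":0,"ry":0,"rz":0},{"dx":0,"dy":0,"dz":0.002,"rx":0,"ry":0,"rz":0}]'; python3 go.py .4804 .1291 .0675 -35.7
```

```text
time: 6.8
tool_pos: [0.4803, 0.1294, 0.0614]
tool_rot: [0.0, 0.953, -0.305, 0.001]
contact_force: [5.8, -2.0, -8.0]
gripper_width: 0.309
grasp_force: 59.8
t 6.8 at [0.4803 0.1294 0.0614] yaw -35.46 F [ 5.8 -2.  -8. ] -> d [ 0.0003  0.0003 -0.0076] r [ 0.0001 -0.0016  0.0028]
```

```bash
python3 -m inch '[{"dx":0,"dy":0,"dz":0.001,"rx":0,"ry":0,"rz":0},{"dx":0,"dy":0,"dz":0.0025,"rx":0,"ry":0,"rz":0},{"dx":0,"dy":0,"dz":0.0025,"rx":0,"ry":0,"rz":0}]'; python3 go.py .4804 .1291 .0675 -35.7
```

```text
time: 7.1
tool_pos: [0.4804, 0.1295, 0.0595]
tool_rot: [0.0, 0.953, -0.305, 0.001]
contact_force: [6.3, -1.7, -7.1]
gripper_width: 0.313
grasp_force: 59.9
t 7.1 at [0.4804 0.1295 0.0595] yaw -35.46 F [ 6.3 -1.7 -7.1] -> d [ 0.0003  0.0003 -0.0101] r [ 0.0001 -0.0016  0.0028]
```

The force follows the spring rate and the tool keeps sinking, so the pin is in the hole. I'll lower it the rest of the way and let go.

```bash
python3 -m inch '[{"dx":0,"dy":0,"dz":0.0015,"rx":0,"ry":0,"rz":0},{"dx":0,"dy":0,"dz":0.003,"rx":0,"ry":0,"rz":0},{"dx":0,"dy":0,"dz":0.003,"rx":0,"ry":0,"rz":0}]'; python3 -m inch '[{"dx":0,"dy":0,"dz":0,"rx":0,"ry":0,"rz":0},{"dx":0,"dy":0,"dz":0,"rx":0,"ry":0,"rz":0},{"dx":0,"dy":0,"dz":0,"rx":0,"ry":0,"rz":0},{"dx":0,"dy":0,"dz":0,"rx":0,"ry":0,"rz":0},{"dx":0,"dy":0,"dz":0,"rx":0,"ry":0,"rz":0}]' 1; python3 go.py .48 .129 .2 -35.5
```

```text
time: 7.4
tool_pos: [0.4804, 0.1295, 0.0571]
tool_rot: [0.0, 0.953, -0.305, 0.001]
contact_force: [5.8, -2.6, -7.2]
gripper_width: 0.307
grasp_force: 59.9
time: 7.9
tool_pos: [0.4799, 0.1303, 0.0581]
tool_rot: [-0.0, 0.952, -0.305, 0.0]
contact_force: [0.2, -0.4, 0.5]
gripper_width: 0.999
grasp_force: 0.0
t 7.9 at [0.4799 0.1303 0.0581] yaw -35.49 F [ 0.2 -0.4  0.5] -> d [ 0.001   0.0012 -0.1774] r [-0.0001 -0.      0.0001]
```

```bash
python3 -m inch '[{"dx":0,"dy":0,"dz":-0.05,"rx":0,"ry":0,"rz":0},{"dx":0,"dy":0,"dz":-0.11,"rx":0,"ry":0,"rz":0},{"dx":0,"dy":0,"dz":-0.11,"rx":0,"ry":0,"rz":0},{"dx":0,"dy":0,"dz":-0.11,"rx":0,"ry":0,"rz":0}]'
python3 - <<'E'
from h import *
import pickle
c=optics.camera_info('wrist');im=grab('wrist','w5.png');pickle.dump(c,open('w5.pkl','wb'))
for d in nets.outline_of('wrist','knob')[:2]:
    m=d['pixels'];u,v=np.argwhere(m).mean(0)[::-1];print(round(d['confidence'],2),np.round(d['bbox'],1),np.round((u,v),1),np.round(atz('wrist',u,v,.078,c),4),np.round(atz('wrist',u,v,.086,c),4))
im=grab('top');t=cv2.resize(im[150:260,210:340,::-1],None,fx=4.6,fy=4.6,interpolation=3)
cv2.imwrite('pics/t2.png',t)
for d in nets.boxes_of('top','open_vial')[:2]: print(d,atz('top',*d['bbox'][:2],.07))
E
python3 go.py .48 .129 .3 -35.5
```

```text
time: 8.3
tool_pos: [0.4811, 0.1304, 0.1479]
tool_rot: [-0.001, 0.952, -0.305, 0.002]
contact_force: [0.1, -0.5, -0.5]
gripper_width: 0.997
grasp_force: 0.0
0.84 [286.4 222.6  47.2  50.9] [285.6 224.5] [0.4801 0.1291 0.078 ] [0.4825 0.1274 0.086 ]
t 8.5 at [0.4787 0.13   0.144 ] yaw -35.5 F [ 0.5  0.  -0.4] -> d [ 0.0016  0.0006 -0.1951] r [0.0015 0.0017 0.0001]
```

View pics/w5.png

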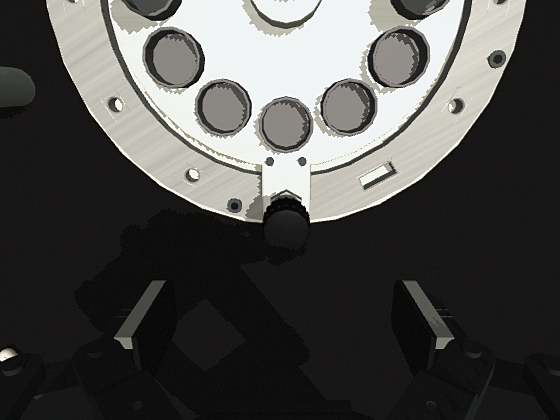

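View pics/t2.png

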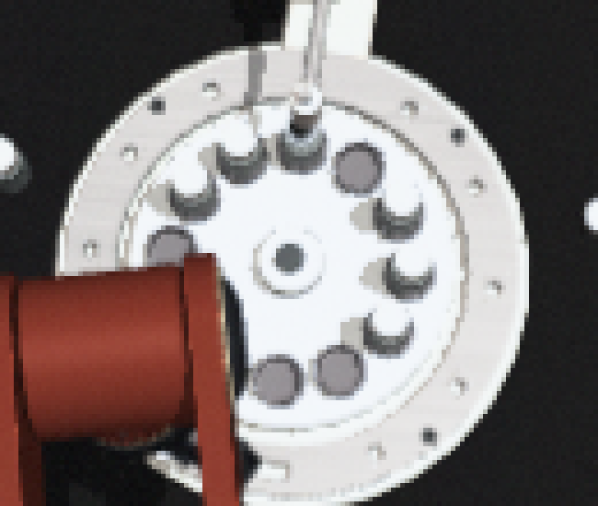

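The wrist view shows the knob at (286,224), projecting to radius 135 mm at the home height, the same as when it was parked. The top view shows the open vial right under the needle at about (303,140), with all vials upright and the gripper clear.

```bash
python3 -c "
from h import *
print(ticket.job_done(), state()['time'])"
```

```text
the job is handed in; nothing more can be done
the job is handed in; nothing more can be done
```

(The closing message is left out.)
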